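Fit-test pan-handle grips on gauge pins and sort out the tight one

ROBOT

A 6-joint arm with a two-finger parallel gripper is mounted at the origin on the work surface. World frame = base frame: x ahead of the robot, y to its left, z up, the work surface at z = 0. Lengths are in m, angles in rad, forces in N, time in s.
With the tool pointing down it reaches from about 0.35 to 0.8 m from the base axis. Payload 7.3 kg.
Tool frame: the origin (TCP) lies between the finger pads; the fingertips stand 11 mm ahead of it and the grasp point (between the pads) lies 8 mm behind it; z points along the fingers, x is the direction in which the jaws open and shut, and the axes are right-handed (so a half turn about z gives the same grasp; the last joint's range is limited). The gripper opens to 85 mm and grips with 20 to 120 N. Pads are 22 mm wide; open, the fingers measure 114 mm over their backs; the gripper's body (76 mm by 85 mm) begins 54 mm behind the grasp point. The pads swing forward as they close: fully open they stand 13 mm farther back than shut.
Start: joints at [-1.33, 0.342, 1.524, -0, 1.275, -0.146], TCP at [0.198, -0.486, 0.242] pointing down, gripper open.
Joint ranges: [-2.53, 2.53], [-0.77, 2.02], [0.04, 2.7], [-1, 4.14], [0.28, 2.66], [-3.11, 3.11]. Speed limits (rad/s): [2.57, 2.57, 3.14, 3.14, 3.14, 3.14].

INTERFACE

Orientations are given as a rotation vector (axis times angle).
In Python, from rig import readout, cams, arm gives the robot as it stands.
- The arm moves only by the tool carry_out, never from a script. Its argument "increments" is a list of rows, each a list of 3 entries, a list of its own where there are three numbers: the turn, a rotation vector about the tool's x, y, z in rad, then the shift along the tool's x, y, z in cm, then the finger opening in cm, from 0 to 8.54. In form: [[[ax, ay, az], [dx, dy, dz], hand], ...]. A call has 1 to 5 rows; each row shifts and turns the commanded pose from where the row before left it, along the tool's axes as they then stand; what a row does not reach is not made up. A row lasts 1/12 s, in which the tool goes at most 41.7 mm and 7.16 degrees, less where a joint would pass 70% of its speed; a pose out of reach is approached as far as the arm can. A call is refused whole if a number of a shift passes 4.17 or a number of a turn 0.125, either way. A call with a gripper value outside its range is refused whole. The fingers move at their own pace and stop on an object; "force" is the grip in N (left out, the last holds). Time passes only in rows, so rows that do not move let the fingers close. It gives the time, the measured TCP pose, the force and the opening at its end, in the units of the state.
- readout.observe(): the state, without advancing time (a new reading comes with each control period).
- cams.camera(name): name is "scene" or "side" or "wrist"; returns a dict with "image" (384x512x3 uint8, red, green, blue), "fx", "fy", "cx", "cy" (pixels), "R" (3x3) and "t" (3): a world point X has camera coordinates R X + t; the wrist camera has in their place "tool_from_camera" (4x4, takes a point from camera to tool coordinates, whose origin is the TCP and whose axes are the tool frame's). Camera axes: x right, y down, z forward; pixel columns grow to the right and rows downward; lengths in m; the calibration is good to about 2 mm. A picture is of the moment at which its call begins: read the wrist's pose just before it. There is no depth.
- arm.close_job(): hands the job in, once; it reports no verdict.
The state is a dict: "clock": time; "joint_pos": joint angles; "qd": joint speeds; "effort": joint torques, N m; "tcp_pos": TCP position; "eef_rot": TCP orientation; "force": force on the tool from outside, world axes, zero at the start; "moment": the same for the moment, N m; "opening": finger opening in m.
Only numpy, scipy, OpenCV 4.12 (cv2) and the standard library are available. Lean on these libraries where they do the work, as an engineer would, in place of code of your own. Each camera call takes 0.05 s, during which the arm holds its last target. There are 200 camera calls.

TASK

Test the three replacement pan-handle grips on the fit gauge: push each along its lane onto its steel pin, without forcing it. Leave every grip that fits fully home on a pin, its mouth against the wooden block; a grip that stops part-way is bad: take it off and lay it flat in the red tray. Leave the mug, jar, soap bottle, spatula and pot lid where they are.

Things in the scene. Friction and masses are not known exactly. Their poses are not given: they have to be found in the camera images.
- gauge: Fit gauge, fixed: plywood plate 300 (x) x 250 (y) x 12 thick; origin at the centre of its underside, z up. Three lanes along x at y = -90, 0, +90, each between aluminium rails 10 high above the plate, 8 thick, 44 apart inside, x = -140 to +120. A wooden block, top 58 above the table, crosses the far end, face at x = +120, with one pin per lane. A grip fully home has its origin at x = +70, z = 12.
- pin_left (a point): Free tip of the left lane's steel gauge pin, on its axis (axes as the gauge's). Pin: round, 14 diameter, reaching 80 from the wooden block towards the gauge's -x, axis 30 above the table, last 10 tapered to 8.
- pin_mid (a point): Free tip of the mid lane's steel gauge pin, on its axis (axes as the gauge's). Pin: round, 14 diameter, reaching 80 from the wooden block towards the gauge's -x, axis 30 above the table, last 10 tapered to 8.
- pin_right (a point): Free tip of the right lane's steel gauge pin, on its axis (axes as the gauge's). Pin: round, 14 diameter, reaching 80 from the wooden block towards the gauge's -x, axis 30 above the table, last 10 tapered to 8.
- grip_a: Pan-handle grip, rigid black block 100 long x 40 wide x 36 high, brass collar at its open mouth (+x end), rear closed and flat. Origin: centre of its underside; x towards the mouth. Square bore 18 wide, axis 18 up, 90 deep; a bad one's bore is closed too early, deep inside, unseen. About 140 g. Starts in a lane of the gauge, mouth towards the pin, not yet on it; which lane varies.
- grip_b: Pan-handle grip, rigid black block 100 long x 40 wide x 36 high, brass collar at its open mouth (+x end), rear closed and flat. Origin: centre of its underside; x towards the mouth. Square bore 18 wide, axis 18 up, 90 deep; a bad one's bore is closed too early, deep inside, unseen. About 140 g. Starts in a lane of the gauge, mouth towards the pin, not yet on it; which lane varies.
- grip_c: Pan-handle grip, rigid black block 100 long x 40 wide x 36 high, brass collar at its open mouth (+x end), rear closed and flat. Origin: centre of its underside; x towards the mouth. Square bore 18 wide, axis 18 up, 90 deep; a bad one's bore is closed too early, deep inside, unseen. About 140 g. Starts in a lane of the gauge, mouth towards the pin, not yet on it; which lane varies.
- tray: Red open tray for bad grips, fixed, 185 (x) x 145 (y) x 32 high outside, walls and floor 5 thick; origin at the centre of its underside. It may stand on either side of the gauge.
- skillet: Dark skillet without a handle, fixed, 160 diameter, 40 high, with a bare steel tang 70 long to its +x; origin at the centre of its underside. A bystander; it stands on the side of the gauge where the tray is not.
- mug: Blue mug, 76 diameter, 90 high; origin at the centre of its underside. A bystander.
- jar: Glass jar with a red cap, 60 diameter, 85 high; origin at the centre of its underside. A bystander.
- soap: Yellow soap bottle, 60 diameter, 170 high; origin at the centre of its underside. A bystander.
- spatula: Spatula lying beyond the gauge. A bystander.
- pot_lid: Steel pot lid, 190 diameter, 47 high with its black knob, lying on the worktop; origin at the centre of its underside. A bystander.
Not all that is in view belongs to the job. Leave any orange look-alike of the grip_a alone. Leave any turquoise look-alike of the grip_c alone.

How it is judged:
On the way:
1. the bad grip has been tried: it stands stopped part-way on a pin (at least 35 mm of pin inside it, not home) (((x of grip_a in the frame of gauge between 0.025 and 0.045 m and y of grip_a in the frame of gauge between -0.1 and 0.1 m and z of grip_a in the frame of gauge between 0.005 and 0.02 m and linear speed of grip_a below 0.01 m/s) or (x of grip_b in the frame of gauge between 0.025 and 0.045 m and y of grip_b in the frame of gauge between -0.1 and 0.1 m and z of grip_b in the frame of gauge between 0.005 and 0.02 m and linear speed of grip_b below 0.01 m/s) or (x of grip_c in the frame of gauge between 0.025 and 0.045 m and y of grip_c in the frame of gauge between -0.1 and 0.1 m and z of grip_c in the frame of gauge between 0.005 and 0.02 m and linear speed of grip_c below 0.01 m/s))), for 0.1 s.
At the end, for the whole second after the job is handed in: Every grip that fits lies at rest in a lane of the gauge, on its pin, with its mouth within 5 mm of the wooden block; the bad grip lies flat (within 0.15 rad) and at rest on the floor of the red tray (((x of grip_a in the frame of tray between -0.07 and 0.07 m and y of grip_a in the frame of tray between -0.055 and 0.055 m and z of grip_a in the frame of tray between 0 and 0.013 m and angle between grip_a's own z axis and vertical below 0.15 rad and linear speed of each of grip_a, grip_b, grip_c below 0.02 m/s and x of grip_b in the frame of gauge between 0.065 and 0.076 m and y of grip_b in the frame of gauge between -0.1 and 0.1 m and z of grip_b in the frame of gauge between 0.007 and 0.018 m and angle between the x axis of each of grip_b, grip_c and the x axis of gauge, either way round below 0.12 rad and x of grip_c in the frame of gauge between 0.065 and 0.076 m and y of grip_c in the frame of gauge between -0.1 and 0.1 m and z of grip_c in the frame of gauge between 0.007 and 0.018 m) or (x of grip_b in the frame of tray between -0.07 and 0.07 m and y of grip_b in the frame of tray between -0.055 and 0.055 m and z of grip_b in the frame of tray between 0 and 0.013 m and angle between grip_b's own z axis and vertical below 0.15 rad and linear speed of each of grip_b, grip_a, grip_c below 0.02 m/s and x of grip_a in the frame of gauge between 0.065 and 0.076 m and y of grip_a in the frame of gauge between -0.1 and 0.1 m and z of grip_a in the frame of gauge between 0.007 and 0.018 m and angle between the x axis of each of grip_a, grip_c and the x axis of gauge, either way round below 0.12 rad and x of grip_c in the frame of gauge between 0.065 and 0.076 m and y of grip_c in the frame of gauge between -0.1 and 0.1 m and z of grip_c in the frame of gauge between 0.007 and 0.018 m) or (x of grip_c in the frame of tray between -0.07 and 0.07 m and y of grip_c in the frame of tray between -0.055 and 0.055 m and z of grip_c in the frame of tray between 0 and 0.013 m and angle between grip_c's own z axis and vertical below 0.15 rad and linear speed of each of grip_c, grip_a, grip_b below 0.02 m/s and x of grip_a in the frame of gauge between 0.065 and 0.076 m and y of grip_a in the frame of gauge between -0.1 and 0.1 m and z of grip_a in the frame of gauge between 0.007 and 0.018 m and angle between the x axis of each of grip_a, grip_b and the x axis of gauge, either way round below 0.12 rad and x of grip_b in the frame of gauge between 0.065 and 0.076 m and y of grip_b in the frame of gauge between -0.1 and 0.1 m and z of grip_b in the frame of gauge between 0.007 and 0.018 m))); the robot touches nothing.
It fails at once if a grip is forced against the gauge (more than 80 N) (contact force between grip_a and gauge above 80 N).
It fails at once if a grip is forced against the gauge (more than 80 N) (contact force between grip_b and gauge above 80 N).
It fails at once if a grip is forced against the gauge (more than 80 N) (contact force between grip_c and gauge above 80 N).
It fails at once if a bystander is moved by more than 20 mm (distance of any of mug, jar, soap, spatula, pot_lid from where it was at the start of the episode above 0.02 m).
It also fails if it takes over 64 s, if anything falls off the work surface, if the arm or the gripper's body presses on something with over 40 N, if the wrist force passes 120 N, or if a joint passes its speed limit or range.

## Working session

There is one attempt and no reset: what is moved stays moved. The work goes in short steps, Python scripts to look and compute and a tool call to move; the robot and the scene stay as the last step left them, time stands still between calls to the robot, and variables do not carry over. Pictures are saved under pics/ and viewed, about 8 in all and at most 12, crops included, and the job is handed in when it is done.

Besides the shell and the picture viewer there is one more tool, called after "Request:" as a command line: name --argument value ..., lists and objects as JSON in quotes. carry_out: Moves the arm, as the interface text tells. Its arguments: {"type":"object","properties":{"increments":{"type":"array","items":{"type":"array"}},"force":{"type":"number"}},"required":["increments"]}

```bash
ls; mkdir -p pics
python3 - <<'E'
from rig import readout,cams
import cv2,numpy as np
s=readout.observe();print(s)
ims=[]
for n in ["scene","side"]:
    c=cams.camera(n);cv2.imwrite(f"pics/{n}0.png",c["image"][:,:,::-1]);np.savez(f"pics/{n}0.npz",**{k:v for k,v in c.items()})
    print(n,c["fx"],c["cx"],c["cy"],c["R"].tolist(),c["t"].tolist())
E
```

```text
pics
{'clock': 0.0, 'joint_pos': array([-1.32998244e+00,  3.42708983e-01,  1.52504012e+00, -1.87424878e-05,
        1.27539823e+00, -1.45993594e-01]), 'qd': array([-4.49937957e-04, -1.31113253e-03, -7.10279531e-05, -6.11869783e-04,
        5.44497661e-04,  1.58773349e-03]), 'effort': array([-2.00142276e-03, -4.33682120e+01, -2.46013319e+01, -5.10266691e-04,
        7.75596971e-03,  1.74242977e-06]), 'tcp_pos': array([ 0.19797109, -0.48581656,  0.24162502]), 'eef_rot': array([-2.60613334e+00,  1.75247891e+00,  1.82505870e-03]), 'force': array([0.25232165, 0.35226062, 0.18791799]), 'moment': array([-0.0070786 , -0.02673027,  0.00037078]), 'opening': 0.08542294670971314}
scene 447.4573218114524 257.6629811773104 183.1652912305292 [[-0.623207785992145, 0.7820562963523227, 6.938628786226713e-05], [0.60534868949909, 0.48244857269046487, -0.6330847801287501], [-0.4951414137400582, -0.3945013612709355, -0.7740824609528856]] [0.3115243068100708, -0.33534437216258894, 1.609546968848029]
side 434.1202555603404 253.53302352884415 189.42275391324046 [[-0.9235681676549516, -0.3830000331080663, 0.018243199656187203], [-0.3034944293907653, 0.7011138029235674, -0.6452368299150528], [0.2343351681315657, -0.6014569061780513, -0.7637647667884907]] [0.5378842694912804, 0.16745606606373, 1.3786527737495464]
```

View pics/scene0.png

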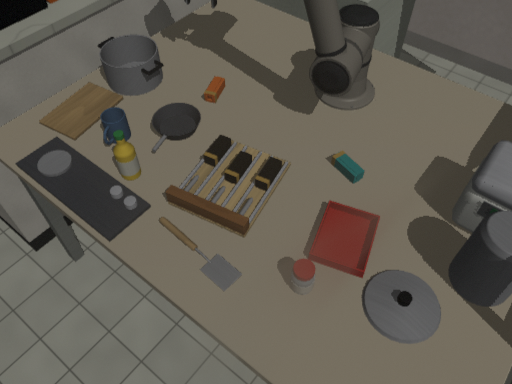

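View pics/side0.png

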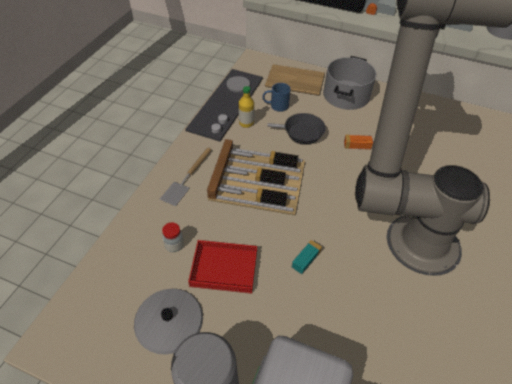

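Scene: the candidates are three black blocks with brass mouths in the gauge lanes at (218,150), (239,166), (267,173). The look-alikes to leave are orange at (214,90) and turquoise at (348,167). The tray is at (344,237) and the wooden block runs (165,195) to (247,225). I'll check the choice in one close crop.

Run:
```python
import cv2,numpy as np
a=cv2.imread("pics/scene0.png")[125:240,155:300];b=cv2.imread("pics/side0.png")[130:220,200:315]
a=cv2.resize(a,None,fx=2.75,fy=2.75,interpolation=3);b=cv2.resize(b,None,fx=3.4,fy=3.4,interpolation=3)
o=np.zeros((320,800,3),np.uint8);o[:a.shape[0],:a.shape[1]]=a;b=b[:320];o[:b.shape[0],405:405+b.shape[1]]=b
cv2.imwrite("pics/crop1.png",np.clip(o*1.5,0,255).astype(np.uint8))
```

```text
(no output)
```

View pics/crop1.png

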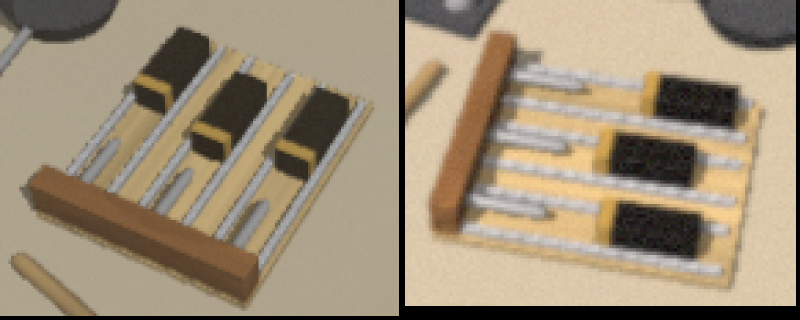

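The crop shows the three black grips with brass mouths towards the block, one per lane, none on a pin yet. Pin tips show at (115,143), (189,173), (265,204) in the left panel and (585,88), (565,147), (548,213) in the right. Next I'll fit the gauge, tray and grips from both cameras.

```bash
cat > h.py <<'E'
import numpy as np,cv2
from scipy.optimize import least_squares
def load(n): return dict(np.load(f"pics/{n}0.npz"))
def proj(c,X):
    p=c["R"]@np.asarray(X).T+c["t"][:,None]; return np.stack([c["fx"]*p[0]/p[2]+c["cx"],c["fy"]*p[1]/p[2]+c["cy"]],1)
def pose2(p,L):
    c,s=np.cos(p[2]),np.sin(p[2]);L=np.asarray(L,float);return np.stack([p[0]+c*L[:,0]-s*L[:,1],p[1]+s*L[:,0]+c*L[:,1],L[:,2]],1)
def fit(obs,p0):
    f=lambda p:np.concatenate([(proj(c,pose2(p,L))-uv).ravel() for c,L,uv in obs])
    r=least_squares(f,p0,loss='soft_l1');return r.x,f(r.x).reshape(-1,2)
E
python3 - <<'E'
from h import *
S,D=load("scene"),load("side")
cs=lambda a:np.array(a)/2.75+[155,125]; cd=lambda a:(np.array(a)-[405,0])/3.4+[200,130]
h=.001
L=np.array([[40,-90,30],[40,0,30],[40,90,30]])*h
g,r=fit([(S,np.r_[L,[[-.15,.125,.012]]],cs([(113,146),(187,176),(263,208),(373,100)])),
 (D,np.r_[L,[[-.15,-.125,.012],[-.15,.125,.012]]],cd([(585,88),(565,147),(548,213),(762,103),(731,287)]))],[.55,0,0])
print(g,r.round(1).tolist())
T=np.array([[.0925,-.0725,.032],[-.0925,-.0725,.032],[-.0925,.0725,.032],[.0925,.0725,.032]])
t,r=fit([(D,T,np.array([(197,241),(258,244),(252,291),(190,287)]))],[.5,.3,0]);print(t,r.round(1).tolist())
t2,r=fit([(S,T,np.array([(333,203),(380,213),(361,273),(311,257)])[[0,1,2,3]])],[.5,.3,0]);print(t2,r.round(1).tolist())
for o in [1,2,3]:
  t2,r=fit([(S,T,np.roll(np.array([(333,203),(380,213),(361,273),(311,257)]),o,axis=0)),(D,T,np.array([(197,241),(258,244),(252,291),(190,287)]))],[.5,.3,0]);print(o,t2,r.round(1).tolist())
# grips: top mouth edge midpoint, scene & rear top midpoint (gauge frame z=48mm)
def ray(c,uv,z):
    d=c["R"].T@np.array([(uv[0]-c["cx"])/c["fx"],(uv[1]-c["cy"])/c["fy"],1]);o=-c["R"].T@c["t"];P=o+d*(z-o[2])/d[2]
    q=P[:2]-g[:2];co,si=np.cos(g[2]),np.sin(g[2]);return (P[:2].round(3),(np.array([co*q[0]+si*q[1],-si*q[0]+co*q[1]])*1000).round())
for uv in [(137,77),(171,90),(194,124),(229,136),(277,142),(313,152)]: print("S mouth top",ray(S,cs(uv),.048))
for uv in [(655,72),(654,118),(608,130),(605,178),(612,202),(609,250)]: print("D mouth top?",ray(D,cd(uv),.048))
E
```

```text
[ 0.58143151 -0.03424635  0.19118494] [[1.8, -3.0], [1.3, -2.9], [1.2, -3.0], [0.5, 0.4], [-1.2, -1.2], [-0.6, -0.7], [-1.2, -0.8], [-0.6, -0.7], [-1.0, -1.5]]
[0.53450562 0.33964821 0.3190945 ] [[0.1, 1.3], [-0.4, 2.7], [2.1, -0.9], [-0.9, -1.8]]
[ 0.54856782  0.33802823 -1.05990499] [[-19.4, 6.5], [1.7, 5.4], [21.4, -7.7], [-2.1, -2.1]]
1 [0.53986237 0.33683858 0.30943579] [[0.5, -3.3], [-2.8, -3.1], [1.7, 1.9], [6.5, -1.2], [-0.7, -0.3], [-1.5, 1.6], [0.5, -2.1], [-2.3, -3.6]]
2 [0.55621845 0.33502448 0.74294961] [[-38.7, -2.4], [0.4, -46.5], [30.4, 4.5], [-0.4, 54.0], [-15.1, 9.6], [-17.8, -10.3], [4.3, -18.3], [4.5, 5.2]]
3 [0.53569361 0.33896058 0.2806624 ] [[-67.7, 39.1], [-28.2, -74.0], [73.0, -41.8], [34.9, 68.5], [1.0, 0.1], [0.1, 3.4], [0.7, -0.2], [-1.9, -3.4]]
S mouth top (array([ 0.571, -0.147]), array([ -32., -108.]))
S mouth top (array([ 0.562, -0.105]), array([-32., -66.]))
S mouth top (array([ 0.584, -0.053]), array([ -2., -19.]))
S mouth top (array([ 0.573, -0.013]), array([-4., 22.]))
S mouth top (array([0.548, 0.031]), array([-20.,  71.]))
S mouth top (array([0.535, 0.069]), array([-26., 110.]))
D mouth top? (array([ 0.566, -0.146]), array([ -36., -107.]))
D mouth top? (array([ 0.543, -0.083]), array([-47., -41.]))
D mouth top? (array([ 0.58 , -0.048]), array([ -4., -14.]))
D mouth top? (array([0.559, 0.013]), array([-13.,  51.]))
D mouth top? (array([0.541, 0.039]), array([-26.,  80.]))
D mouth top? (array([0.521, 0.096]), array([-35., 139.]))
```

The fit gives the gauge at about (0.581, -0.034) with yaw 0.19. The lanes, sizes and pin rows are consistent to a few mm. Next I go above it for a close look, with the jaws across the lanes.

```bash
cat >> h.py <<'E'
from scipy.spatial.transform import Rotation as Ro
def go(x,y,z,yaw):  # shift (cm, present tool axes), turn to do AFTER it (tool axes)
    from rig import readout
    s=readout.observe();R=Ro.from_rotvec(s["eef_rot"])
    d=R.inv().apply(np.array([x,y,z])-s["tcp_pos"])*100
    Rt=Ro.from_matrix(np.array([[np.sin(yaw),-np.cos(yaw),0],[-np.cos(yaw),-np.sin(yaw),0],[0,0,-1]]).T) # rows: tool x=-y_g, tool y=-x_g, z down
    print("t",round(s["clock"],2),"tcp",s["tcp_pos"].round(4),"shift cm",d.round(2),"turn",(R.inv()*Rt).as_rotvec().round(3),"F",s["force"].round(1),"open",round(s["opening"],4))
E
python3 - <<'E'
from h import *; from rig import cams
go(.54,-.045,.30,.191); print(cams.camera("wrist")["tool_from_camera"].round(3).tolist())
E
```

```text
t 0.1 tcp [ 0.198  -0.4859  0.2417] shift cm [-27.94 -48.31  -5.78] turn [-0.     0.001  0.196] F [-0.1  0.6 -0.4] open 0.0856
[[1.0, -0.002, -0.0, 0.001], [0.002, 0.962, 0.272, -0.069], [0.0, -0.272, 0.962, -0.131], [0.0, 0.0, 0.0, 1.0]]
```

Request:
carry_out --increments '[[[0,0,0],[-2.0,-3.45,-0.41],8.5],[[0,0,0],[-2.0,-3.45,-0.41],8.5],[[0,0,0],[-2.0,-3.45,-0.41],8.5],[[0,0,0],[-2.0,-3.45,-0.41],8.5],[[0,0,0],[-2.0,-3.45,-0.41],8.5]]'

```text
clock: 0.57
tcp_pos: [0.3207, -0.3268, 0.2628]
eef_rot: [-2.606, 1.754, 0.0]
force: [0.8, 0.2, -0.1]
opening: 0.0849
```

Request:
carry_out --increments '[[[0,0,0],[-2.0,-3.45,-0.41],8.5],[[0,0,0],[-2.0,-3.45,-0.41],8.5],[[0,0,0],[-2.0,-3.45,-0.41],8.5],[[0,0,0],[-2.0,-3.45,-0.41],8.5],[[0,0,0],[-2.0,-3.45,-0.41],8.5]]'

```text
clock: 0.98
tcp_pos: [0.4429, -0.169, 0.2835]
eef_rot: [2.607, -1.753, 0.0]
force: [0.5, 0.1, -0.7]
opening: 0.085
```

Request:
carry_out --increments '[[[0,0,0],[-2.0,-3.45,-0.41],8.5],[[0,0,0],[-2.0,-3.45,-0.41],8.5],[[0,0,0],[-2.0,-3.45,-0.41],8.5],[[0,0,0],[-2.0,-3.45,-0.41],8.5],[[0,0,0.1],[0,0,0],8.5]]'

```text
clock: 1.4
tcp_pos: [0.5428, -0.0393, 0.2997]
eef_rot: [-2.519, 1.872, -0.001]
force: [-1.6, -0.2, -0.3]
opening: 0.0851
```

Request:
carry_out --increments '[[[0,0,0.096],[0,0,0],8.5],[[0,0,0],[0,0,0],8.5],[[0,0,0],[0,0,0],8.5]]'

```text
clock: 1.65
tcp_pos: [0.5396, -0.0446, 0.2993]
eef_rot: [2.426, -1.996, -0.001]
force: [-0.7, -1.4, -0.4]
opening: 0.0847
```

```bash
cat >> h.py <<'E'
def wrist(name):
    from rig import readout,cams
    s=readout.observe();c=cams.camera("wrist");Rt=Ro.from_rotvec(s["eef_rot"]).as_matrix();T=np.eye(4);T[:3,:3]=Rt;T[:3,3]=s["tcp_pos"]
    M=np.linalg.inv(T@c["tool_from_camera"]);d=dict(fx=c["fx"],fy=c["fy"],cx=c["cx"],cy=c["cy"],R=M[:3,:3],t=M[:3,3])
    np.savez(f"pics/{name}0.npz",**d);cv2.imwrite(f"pics/{name}.png",np.clip(c["image"][:,:,::-1]*1.4,0,255).astype(np.uint8));return d
E
python3 - <<'E'
from h import *
go(.54,-.045,.30,.191); d=wrist("w1")
g=[0.5814,-0.0342,0.191]
print(proj(d,pose2(g,[[.04,-.09,.03],[.04,0,.03],[.04,.09,.03],[-.15,-.125,.012],[-.15,.125,.012]])).round())
E
```

```text
t 1.65 tcp [ 0.5396 -0.0446  0.2993] shift cm [ 0.05 -0.03 -0.07] turn [0.001 0.    0.003] F [-0.7 -1.4 -0.4] open 0.0847
[[322. 101.]
 [256. 101.]
 [191. 101.]
 [333. 225.]
 [180. 224.]]
```

View pics/w1.png

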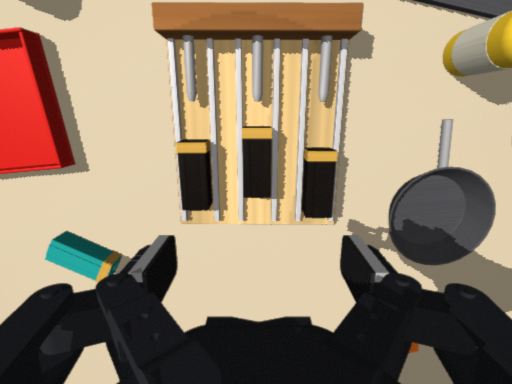

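The wrist view shows the left, mid and right lanes at u≈193, 257, 319, all free. The pin tips are at (192,100), (258,101), (325,99), the mouths at v≈142, 127, 150, and the tray is at left. I'll refit the gauge here and plan from that.

Run:
```python
from h import *
d=load("w1")
L=[[.04,-.09,.03],[.04,0,.03],[.04,.09,.03],[-.15,-.125,.012],[-.15,.125,.012]]
g,r=fit([(d,L,np.array([(325.5,100),(258,101),(192,100),(335.5,224),(181,223.5)]))],[.58,-.03,.19]);print(g.round(4),r.round(1).tolist())
def ray(uv,z):
    c=d;v=c["R"].T@np.array([(uv[0]-c["cx"])/c["fx"],(uv[1]-c["cy"])/c["fy"],1]);o=-c["R"].T@c["t"];P=o+v*(z-o[2])/v[2]
    q=P[:2]-g[:2];co,si=np.cos(g[2]),np.sin(g[2]);return (np.array([co*q[0]+si*q[1],-si*q[0]+co*q[1]])*1000).round()
for uv in [(178,142),(208.5,142),(241.5,127),(272.5,127),(304,149.5),(337,149.5),(182,210),(212,210),(272,198),(301,217),(333,218)]: print(uv,ray(uv,.048))
for n,x,y in [("L",-.075,.09),("M",-.053,0),("R",-.083,-.09)]:
    P=pose2(g,[[x,y,0]])[0];print(n,P)
P=pose2(g,[[-.06,0,0]])[0];go(P[0],P[1],.12,g[2])
```

```text
[ 0.5833 -0.0365  0.1911] [[-1.7, 0.3], [0.3, -0.7], [0.8, 0.2], [-0.3, -0.2], [0.2, 0.1]]
(178, 142) [-15. 110.]
(208.5, 142) [-15.  68.]
(241.5, 127) [ 5. 23.]
(272.5, 127) [  5. -19.]
(304, 149.5) [-25. -63.]
(337, 149.5) [ -25. -108.]
(182, 210) [-114.  111.]
(212, 210) [-113.   68.]
(272, 198) [-95. -20.]
(301, 217) [-124.  -63.]
(333, 218) [-126. -110.]
L [0.49257898 0.03759545 0.        ]
M [ 0.5312771  -0.04658564  0.        ]
R [ 0.51892232 -0.14064604  0.        ]
t 1.7 tcp [ 0.5395 -0.0449  0.2995] shift cm [1.000e-02 1.530e+00 1.795e+01] turn [0.001 0.    0.002] F [-0.2  0.2  0.6] open 0.0852
```

Mid grip's centre is at gauge x≈-45 mm. I go down on it first with a narrowed opening, so the neighbouring grips are cleared.

Request:
carry_out --increments '[[[0,0,0],[0,0.11,4.0],6.2],[[0,0,0],[0,0.11,4.0],6.2],[[0,0,0],[0,0.11,4.0],6.2],[[0,0,0],[0,0.11,4.0],6.2],[[0,0,0],[0,0.11,4.0],6.2]]' --force 20

```text
clock: 2.12
tcp_pos: [0.5339, -0.0464, 0.0984]
eef_rot: [-2.424, 1.998, -0.002]
force: [1.2, -0.3, -0.2]
opening: 0.0617
```

Request:
carry_out --increments '[[[0,0,0],[0,0,3.0],6.2],[[0,0,0],[0,0,0],6.2]]'

```text
clock: 2.28
tcp_pos: [0.5302, -0.0456, 0.0642]
eef_rot: [2.42, -1.995, -0.016]
force: [-1.4, -0.5, -0.2]
opening: 0.0621
```

Run:
```python
from h import *
g=np.array([.5833,-.0365,.1911])
P=pose2(g,[[-.05,0.001,0]])[0];go(P[0],P[1],.036,g[2]); d=wrist("w2")
```

```text
t 2.28 tcp [ 0.5302 -0.0456  0.0642] shift cm [ 0.03 -0.42  2.81] turn [0.01  0.005 0.   ] F [-1.4 -0.5 -0.2] open 0.0621
```

View pics/w2.png

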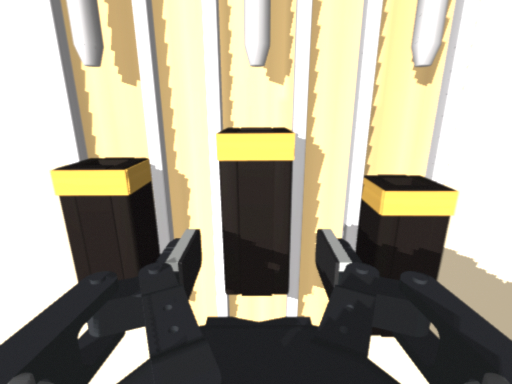

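The fingers straddle the mid grip, centred at u≈257, and its pin is straight ahead at (257,65). I go down and close lightly.

Request:
carry_out --increments '[[[0,0,0],[0,-0.2,1.4],6.2],[[0,0,0],[0,-0.2,1.3],6.2],[[0,0,0],[0,0,0],6.2],[[0,0,0],[0,0,0],3.0],[[0,0,0],[0,0,0],3.0]]'

```text
clock: 2.75
tcp_pos: [0.5393, -0.0448, 0.0449]
eef_rot: [-2.421, 1.999, -0.003]
force: [-4.1, 27.3, 23.5]
opening: 0.0398
```

Request:
carry_out --increments '[[[0,0,0],[0,0,0],3.0],[[0,0,0],[0,0,0],3.0],[[0,0,0],[0,0,0],3.0]]'

```text
clock: 3.0
tcp_pos: [0.5393, -0.0447, 0.045]
eef_rot: [-2.421, 1.998, -0.004]
force: [-1.0, 3.3, 5.9]
opening: 0.0394
```

Run:
```python
from h import *
g=np.array([.5833,-.0365,.1911])
P=pose2(g,[[.066,0.00,0]])[0];go(P[0],P[1],.036,g[2])
```

```text
t 3.0 tcp [ 0.5393 -0.0447  0.045 ] shift cm [  0.03 -11.07   0.93] turn [-0.003 -0.001 -0.   ] F [-1.   3.3  5.9] open 0.0394
```

The pads hold shallowly (TCP z 45 mm against the 36 mm planned), so I'll reopen and go deeper.

Request:
carry_out --increments '[[[0,0,0],[0,0,0],5.5],[[0,0,0],[0,0,0.4],5.5],[[0,0,0],[0,0,0.2],5.5],[[0,0,0],[0,0,0],5.5],[[0,0,0],[0,0,0],5.5]]'

```text
clock: 3.42
tcp_pos: [0.5381, -0.0451, 0.0365]
eef_rot: [2.423, -2.0, -0.001]
force: [-0.5, -1.3, 0.4]
opening: 0.0551
```

Request:
carry_out --increments '[[[0,0,0],[0,0,0],3.0],[[0,0,0],[0,0,0],3.0],[[0,0,0],[0,0,0],3.0],[[0,0,0],[0,0,0],3.0]]'

```text
clock: 3.75
tcp_pos: [0.5383, -0.0449, 0.0367]
eef_rot: [-2.423, 2.0, 0.0]
force: [-0.9, 1.6, 1.2]
opening: 0.0394
```

Run:
```python
from h import *
g=np.array([.5833,-.0365,.1911])
P=pose2(g,[[.066,0.00,0]])[0];go(P[0],P[1],.036,g[2])
```

```text
t 3.75 tcp [ 0.5383 -0.0449  0.0367] shift cm [  0.03 -11.18   0.07] turn [ 0.  0. -0.] F [-0.9  1.6  1.2] open 0.0394
```

Request:
carry_out --increments '[[[0,0,0],[0,-0.8,0],3.0],[[0,0,0],[0,-0.8,0],3.0],[[0,0,0],[0,-0.8,0],3.0],[[0,0,0],[0,-0.8,0],3.0],[[0,0,0],[0,-0.8,0],3.0]]'

```text
clock: 4.17
tcp_pos: [0.578, -0.0372, 0.0367]
eef_rot: [2.423, -1.999, -0.001]
force: [-4.9, 0.4, 4.9]
opening: 0.0396
```

Request:
carry_out --increments '[[[0,0,0],[0,-0.6,0],3.0],[[0,0,0],[0,-0.6,0],3.0],[[0,0,0],[0,-0.6,0],3.0],[[0,0,0],[0,-0.6,0],3.0],[[0,0,0],[0,0,0],3.0]]'

```text
clock: 4.58
tcp_pos: [0.6027, -0.0324, 0.0367]
eef_rot: [-2.422, 1.999, -0.002]
force: [1.1, 2.7, 1.4]
opening: 0.0392
```

Request:
carry_out --increments '[[[0,0,0],[0,-0.5,0],3.0],[[0,0,0],[0,-0.5,0],3.0],[[0,0,0],[0,-0.5,0],3.0],[[0,0,0],[0,-0.5,0],3.0],[[0,0,0],[0,-0.5,0],3.0]]'

```text
clock: 5.0
tcp_pos: [0.6184, -0.0292, 0.0351]
eef_rot: [2.414, -1.99, -0.021]
force: [-29.0, -9.0, 12.1]
opening: 0.0398
```

Run:
```python
from h import *
g=np.array([.5833,-.0365,.1911])
P=pose2(g,[[.066,0.00,0]])[0];go(P[0],P[1],.036,g[2]); d=wrist("w3")
```

```text
t 5.0 tcp [ 0.6184 -0.0292  0.0351] shift cm [ 0.05 -3.01 -0.14] turn [0.018 0.002 0.001] F [-29.   -9.   12.1] open 0.0398
```

View pics/w3.png

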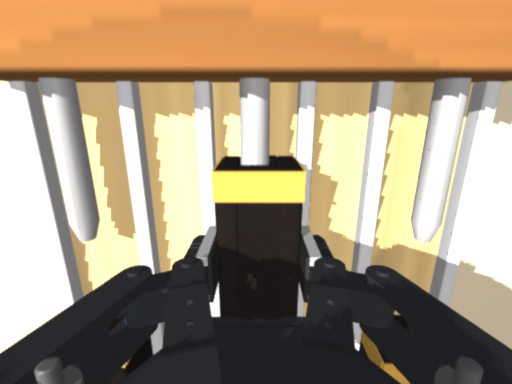

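The mid grip stopped with about 45 mm of pin inside: TCP at gauge x≈36 mm, roughly 30 N of resistance, and a visible gap between mouth (v≈170) and block (v≈75). So mid is the bad one. I relieve the push and let it stand, then grip more firmly and draw it off.

Request:
carry_out --increments '[[[0,0,0],[0,0.6,0],3.0],[[0,0,0],[0,0,0],3.0],[[0,0,0],[0,0,0],3.0],[[0,0,0],[0,0,0],3.0],[[0,0,0],[0,0,0],3.0]]'

```text
clock: 5.47
tcp_pos: [0.6186, -0.0293, 0.0358]
eef_rot: [2.422, -1.998, -0.004]
force: [-6.8, 0.3, -1.3]
opening: 0.0398
```

Request:
carry_out --increments '[[[0,0,0],[0,0,0],3.0],[[0,0,0],[0,0,0],3.0],[[0,0,0],[0,0,0],3.0],[[0,0,0],[0,0,0],3.0]]' --force 45

```text
clock: 5.8
tcp_pos: [0.6187, -0.0293, 0.0357]
eef_rot: [2.422, -1.998, -0.004]
force: [-6.2, 0.1, -0.4]
opening: 0.039
```

Request:
carry_out --increments '[[[0,0,0],[0,1.4,0],3.0],[[0,0,0],[0,1.4,0],3.0],[[0,0,0],[0,1.4,0],3.0],[[0,0,0],[0,1.4,0],3.0],[[0,0,0],[0,1.4,0],3.0]]'

```text
clock: 6.22
tcp_pos: [0.5524, -0.0421, 0.0369]
eef_rot: [-2.421, 1.998, -0.005]
force: [1.3, 3.8, -1.2]
opening: 0.0389
```

Request:
carry_out --increments '[[[0,0,0],[0,0.3,0],3.0],[[0,0,0],[0,0,-1.0],3.0],[[0,0,0],[0,0,-2.5],3.0],[[0,0,0],[0,0,-3.5],3.0],[[0,0,0],[0,0,-3.5],3.0]]'

```text
clock: 6.63
tcp_pos: [0.5491, -0.0434, 0.1434]
eef_rot: [2.423, -2.0, 0.001]
force: [0.7, -0.2, -2.0]
opening: 0.0393
```

Run:
```python
from h import *
go(.538,.338,.14,.31); d=wrist("w4")
```

```text
t 6.63 tcp [ 0.5491 -0.0434  0.1434] shift cm [-37.66  -6.14   0.31] turn [-0.    -0.001 -0.119] F [ 0.7 -0.2 -2. ] open 0.0393
```

View pics/w4.png

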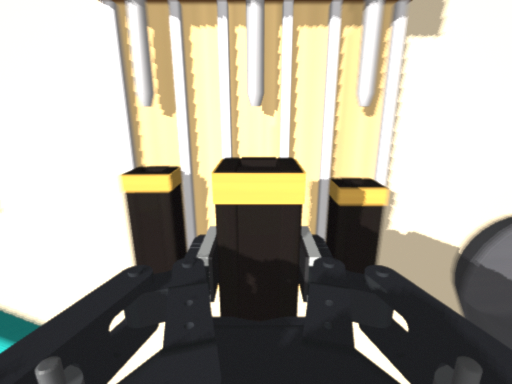

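The grip is off the pin and held level. It sits centred between the pads at (258,240). Now I carry it over the tray.

Request:
carry_out --increments '[[[0,0,0],[-3.76,-0.61,0],3.0],[[0,0,0],[-3.76,-0.61,0],3.0],[[0,0,0],[-3.76,-0.61,0],3.0],[[0,0,0],[-3.76,-0.61,0],3.0],[[0,0,0],[-3.76,-0.61,0],3.0]]'

```text
clock: 7.1
tcp_pos: [0.5438, 0.1491, 0.1428]
eef_rot: [-2.421, 1.999, -0.004]
force: [0.8, -0.1, -2.3]
opening: 0.039
```

Request:
carry_out --increments '[[[0,0,0],[-3.76,-0.61,0],3.0],[[0,0,0],[-3.76,-0.61,0],3.0],[[0,0,0],[-3.76,-0.61,0],3.0],[[0,0,0],[-3.76,-0.61,0],3.0],[[0,0,0],[-3.76,-0.61,0],3.0]]'

```text
clock: 7.52
tcp_pos: [0.5377, 0.3402, 0.1427]
eef_rot: [-2.421, 1.998, -0.003]
force: [1.2, 0.7, -1.5]
opening: 0.0391
```

Request:
carry_out --increments '[[[0,0,-0.119],[0,0,0],3.0],[[0,0,0],[0,0,0],3.0],[[0,0,0],[0,0,0],3.0]]'

```text
clock: 7.77
tcp_pos: [0.5373, 0.338, 0.1419]
eef_rot: [-2.535, 1.854, -0.002]
force: [0.0, 0.4, -1.8]
opening: 0.0391
```

Run:
```python
from h import *
go(.538,.338,.031,.31); d=wrist("w5")
T=[[.0925,-.0725,.032],[-.0925,-.0725,.032],[-.0925,.0725,.032],[.0925,.0725,.032]]
print(proj(d,pose2([.538,.338,.31],T)).round())
```

```text
t 7.77 tcp [0.5373 0.338  0.1419] shift cm [ 1.000e-02 -5.000e-02  1.109e+01] turn [-0.001 -0.001 -0.002] F [ 0.   0.4 -1.8] open 0.0391
[[347.  81.]
 [331. 280.]
 [185. 281.]
 [168.  82.]]
```

View pics/w5.png

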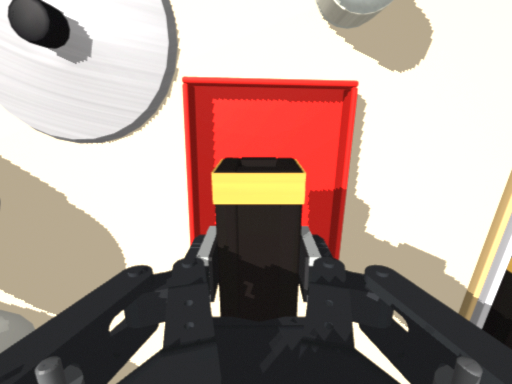

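The tray rim shows at (184,79) to (357,82), about 11 mm to the tool's +x from my estimate. I correct that and lower the grip.

Request:
carry_out --increments '[[[0,0,0],[1.0,0,2.5],3.0],[[0,0,0],[0,0,3.0],3.0],[[0,0,0],[0,0,3.0],3.0],[[0,0,0],[0,0,1.7],3.0],[[0,0,0],[0,0,0.6],3.0]]'

```text
clock: 8.23
tcp_pos: [0.5388, 0.3257, 0.0307]
eef_rot: [2.529, -1.855, -0.004]
force: [-0.5, -0.6, -1.0]
opening: 0.0388
```

Request:
carry_out --increments '[[[0,0,0],[0,0,0.15],3.0],[[0,0,0],[0,0,0],3.0]]'

```text
clock: 8.4
tcp_pos: [0.5407, 0.3276, 0.033]
eef_rot: [-2.535, 1.854, -0.001]
force: [0.3, -0.7, -1.3]
opening: 0.0395
```

Request:
carry_out --increments '[[[0,0,0],[0,0,0.25],3.0],[[0,0,0],[0,0,0.1],3.0],[[0,0,0],[0,0,0],3.0]]'

```text
clock: 8.65
tcp_pos: [0.5403, 0.3283, 0.0296]
eef_rot: [-2.536, 1.852, -0.001]
force: [0.6, 0.7, -2.2]
opening: 0.039
```

Request:
carry_out --increments '[[[0,0,0],[0,0,0],6.0],[[0,0,0],[0,0,0],6.0],[[0,0,0],[0,0,0],6.0],[[0,0,0],[0,0,-2.0],6.0],[[0,0,0],[0,0,-4.0],6.0]]' --force 20

```text
clock: 9.07
tcp_pos: [0.5369, 0.3268, 0.0846]
eef_rot: [2.53, -1.847, -0.008]
force: [0.8, -0.4, -0.6]
opening: 0.0596
```

Request:
carry_out --increments '[[[0,0,0],[0,0,-4.0],6.0],[[0,0,0.119],[0,0,0],6.0],[[0,0,0],[0,0,0],6.0]]'

```text
clock: 9.32
tcp_pos: [0.5412, 0.3289, 0.1321]
eef_rot: [-2.414, 2.001, -0.005]
force: [-0.6, 0.2, -0.5]
opening: 0.0601
```

Run:
```python
from h import *
g=np.array([.5833,-.0365,.1911])
P=pose2(g,[[-.075,0.089,0]])[0];go(P[0],P[1],.125,g[2]);wrist("w6")
```

```text
t 9.32 tcp [0.5412 0.3289 0.1321] shift cm [27.82 10.19  0.6 ] turn [-0.006  0.001 -0.004] F [-0.6  0.2 -0.5] open 0.0601
```

View pics/w6.png

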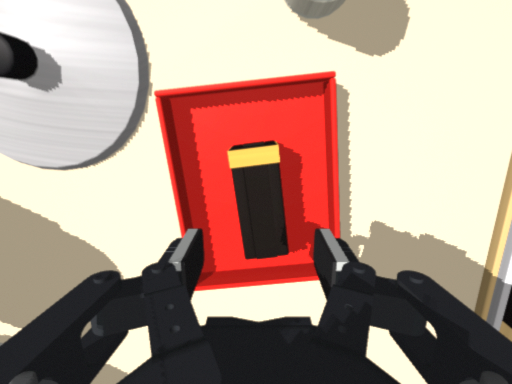

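The grip lies flat in the middle of the tray at (260,200). Next is the left grip.

Request:
carry_out --increments '[[[0,0,0],[3.48,1.27,0],6.0],[[0,0,0],[3.48,1.27,0],6.0],[[0,0,0],[3.48,1.27,0],6.0],[[0,0,0],[3.48,1.27,0],6.0],[[0,0,0],[3.48,1.27,0],6.0]]'

```text
clock: 9.78
tcp_pos: [0.5087, 0.1437, 0.1271]
eef_rot: [2.425, -1.993, -0.003]
force: [0.5, 0.1, -0.3]
opening: 0.0602
```

Request:
carry_out --increments '[[[0,0,0],[3.48,1.27,0],6.0],[[0,0,0],[3.48,1.27,0],6.0],[[0,0,0],[3.48,1.27,0],6.0],[[0,0,0],[0,0,0],6.0],[[0,0,0],[0,0,0],6.0]]'

```text
clock: 10.2
tcp_pos: [0.4917, 0.0338, 0.1275]
eef_rot: [2.421, -2.0, -0.004]
force: [-0.1, 0.5, -0.4]
opening: 0.0601
```

Run:
```python
from h import *
g=np.array([.5833,-.0365,.1911])
P=pose2(g,[[-.072,0.089,0]])[0];go(P[0],P[1],.036,g[2]);d=wrist("w7")
G=[[sx*.05-.065,.089+sy*.02,.048] for sx in(1,-1) for sy in (-1,1)]
print(proj(d,pose2(g,G)).round())
im=cv2.imread("pics/w7.png");print([''.join('B' if p.max()<70 else 'Y' if p[2]>200 and p[0]<110 else '.' for p in im[r,150:360:3]) for r in (170,180,190,200,210,230,250)])
```

```text
t 10.2 tcp [0.4917 0.0338 0.1275] shift cm [-0.25 -0.48  9.15] turn [ 0.003  0.001 -0.001] F [-0.1  0.5 -0.4] open 0.0601
[[281. 122.]
 [227. 122.]
 [279. 245.]
 [231. 245.]]
['.........................BBBBBBBBBBBBBBBBB............................', '.........................BBBBBBBBBBBBBBBBB............................', '..........................BBBBBBBBBBBBBBBB............................', '..........................BBBBBBBBBBBBBBBB............................', '..........................BBBBBBBBBBBBBBBB............................', '................BB........BBBBBBBBBBBBBBBB.............BB.............', '......BBB....BBBBB.....................................BBBBBB...BBBB..']
```

Request:
carry_out --increments '[[[0,0,0],[-0.45,-0.48,2.0],6.0],[[0,0,0],[0,0,3.0],6.0],[[0,0,0],[0,0,3.0],6.0],[[0,0,0],[0,0,1.1],6.0],[[0,0,0],[0,0,0],6.0]]'

```text
clock: 10.67
tcp_pos: [0.4942, 0.0425, 0.0343]
eef_rot: [2.423, -1.993, -0.009]
force: [-0.8, -0.5, -0.3]
opening: 0.0599
```

Request:
carry_out --increments '[[[0,0,0],[0,0,0],6.0],[[0,0,0],[0,0,0],3.0],[[0,0,0],[0,0,0],3.0],[[0,0,0],[0,0,0],3.0],[[0,0,0],[0,0,0],3.0]]'

```text
clock: 11.08
tcp_pos: [0.4974, 0.041, 0.0387]
eef_rot: [-2.422, 1.999, -0.003]
force: [-0.6, 2.8, 4.8]
opening: 0.0395
```

Run:
```python
from h import *
g=np.array([.5833,-.0365,.1911])
P=pose2(g,[[.066,0.09,0]])[0];go(P[0],P[1],.036,g[2])
```

```text
t 11.08 tcp [0.4974 0.041  0.0387] shift cm [  0.24 -13.56   0.3 ] turn [-0.002 -0.    -0.   ] F [-0.6  2.8  4.8] open 0.0395
```

Request:
carry_out --increments '[[[0,0,0],[0.05,-1.0,0],3.0],[[0,0,0],[0.05,-1.0,0],3.0],[[0,0,0],[0.05,-1.0,0],3.0],[[0,0,0],[0.05,-1.0,0],3.0],[[0,0,0],[0,-1.0,0],3.0]]'

```text
clock: 11.5
tcp_pos: [0.5455, 0.0482, 0.0387]
eef_rot: [2.422, -1.999, -0.002]
force: [-6.0, -0.9, 8.1]
opening: 0.0395
```

Request:
carry_out --increments '[[[0,0,0],[0,-0.6,0],3.0],[[0,0,0],[0,-0.6,0],3.0],[[0,0,0],[0,-0.6,0],3.0],[[0,0,0],[0,-0.6,0],3.0],[[0,0,0],[0,0,0],3.0]]'

```text
clock: 11.92
tcp_pos: [0.5703, 0.0531, 0.0387]
eef_rot: [-2.422, 1.999, -0.001]
force: [-1.1, 0.8, 5.5]
opening: 0.0395
```

Request:
carry_out --increments '[[[0,0,0],[0,-0.8,0],3.0],[[0,0,0],[0,-0.8,0],3.0],[[0,0,0],[0,-0.8,0],3.0],[[0,0,0],[0,-0.8,0],3.0],[[0,0,0],[0,-0.8,0],3.0]]'

```text
clock: 12.33
tcp_pos: [0.6083, 0.0604, 0.0387]
eef_rot: [2.422, -1.999, -0.002]
force: [-6.3, -1.0, 7.3]
opening: 0.0395
```

Request:
carry_out --increments '[[[0,0,0],[0,-0.4,0],3.0],[[0,0,0],[0,-0.4,0],3.0],[[0,0,0],[0,-0.4,0],3.0],[[0,0,0],[0,-0.4,0],3.0],[[0,0,0],[0,-0.3,0],3.0]]'

```text
clock: 12.75
tcp_pos: [0.627, 0.064, 0.0387]
eef_rot: [2.422, -1.999, -0.001]
force: [-5.9, 0.4, 7.3]
opening: 0.0398
```

Request:
carry_out --increments '[[[0,0,0],[0,-0.2,0],3.0],[[0,0,0],[0,-0.2,0],3.0],[[0,0,0],[0,-0.2,0],3.0],[[0,0,0],[0,0,0],3.0]]'

```text
clock: 13.08
tcp_pos: [0.6294, 0.0646, 0.0383]
eef_rot: [2.418, -1.995, -0.01]
force: [-16.6, -3.5, 14.0]
opening: 0.0398
```

Request:
carry_out --increments '[[[0,0,0],[0,-0.2,0],3.0],[[0,0,0],[0,-0.2,0],3.0],[[0,0,0],[0,0,0],3.0]]'

```text
clock: 13.33
tcp_pos: [0.6314, 0.0649, 0.0377]
eef_rot: [2.416, -1.992, -0.015]
force: [-21.8, -4.9, 14.4]
opening: 0.0401
```

Run:
```python
from h import *
g=np.array([.5833,-.0365,.1911])
P=pose2(g,[[.066,0.09,0]])[0];go(P[0],P[1],.036,g[2]);d=wrist("w8")
```

```text
t 13.33 tcp [0.6314 0.0649 0.0377] shift cm [0.05 0.05 0.17] turn [0.014 0.001 0.   ] F [-21.8  -4.9  14.4] open 0.0401
```

View pics/w8.png

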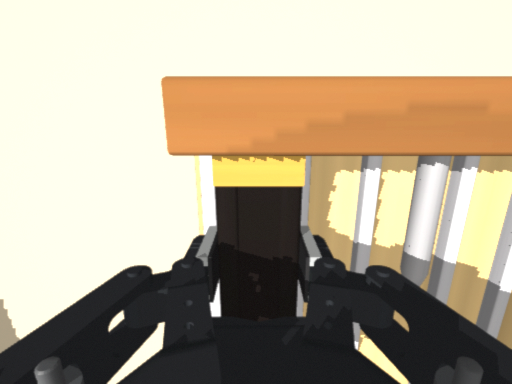

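The left grip is home: its brass collar at (258,170) meets the block edge with no gap, and it carried past the point where the bad one stopped. I release it and move to the right grip.

Request:
carry_out --increments '[[[0,0,0],[0,0.5,0],3.0],[[0,0,0],[0,0,0],6.0],[[0,0,0],[0,0,0],6.0],[[0,0,0],[0,0,0],6.0],[[0,0,0],[0,0,-3.0],6.0]]'

```text
clock: 13.8
tcp_pos: [0.6293, 0.065, 0.0624]
eef_rot: [2.418, -1.996, -0.012]
force: [-0.5, -0.9, -0.5]
opening: 0.0598
```

Request:
carry_out --increments '[[[0,0,0],[0,0,-3.5],6.0],[[0,0,0],[0,0,-3.0],6.0],[[0,0,0],[3.0,2.4,0],6.0],[[0,0,0],[3.0,2.4,0],6.0],[[0,0,0],[3.0,2.4,0],6.0]]'

```text
clock: 14.22
tcp_pos: [0.5789, -0.0376, 0.1334]
eef_rot: [-2.424, 1.997, -0.003]
force: [0.1, -0.9, -0.3]
opening: 0.0599
```

Request:
carry_out --increments '[[[0,0,0],[3.0,2.4,0],6.0],[[0,0,0],[3.0,2.4,0],6.0],[[0,0,0],[3.0,2.4,0],6.0],[[0,0,0],[0,0,0],6.0],[[0,0,0],[0,0,0],6.0]]'

```text
clock: 14.63
tcp_pos: [0.525, -0.1409, 0.133]
eef_rot: [-2.419, 2.004, -0.001]
force: [-0.1, 0.8, -0.0]
opening: 0.0601
```

Run:
```python
from h import *
g=np.array([.5833,-.0365,.1911])
P=pose2(g,[[-.080,-0.09,0]])[0];go(P[0],P[1],.037,g[2]);d=wrist("w9")
G=[[sx*.05-.075,-.09+sy*.02,.048] for sx in(1,-1) for sy in (-1,1)]
print(proj(d,pose2(g,G)).round())
im=cv2.imread("pics/w9.png");print([''.join('B' if p.max()<70 else 'Y' if p[2]>200 and p[0]<110 else '.' for p in im[r,150:360:3]) for r in (140,150,160,170,180,190,200,210,230,250)])
```

```text
t 14.63 tcp [ 0.525  -0.1409  0.133 ] shift cm [-0.15  0.3   9.6 ] turn [-0.001 -0.    -0.004] F [-0.1  0.8 -0. ] open 0.0601
[[281. 135.]
 [229. 135.]
 [279. 253.]
 [233. 253.]]
['..........................YYYYYYYYYYYYYYYYYY..........................', '..........................YYYYYYYYYYYYYYYYYY..........................', '...........................BBBBBBBBBBBBBBBB...........................', '...........................BBBBBBBBBBBBBBBB...........................', '...........................BBBBBBBBBBBBBBBB...........................', '...........................BBBBBBBBBBBBBBBB...........................', '...........................BBBBBBBBBBBBBBBB...........................', '...........................BBBBBBBBBBBBBBBB...........................', '................BB..........BBBBBBBBBBBBBBB............BB.............', '......BBB....BBBBB..........BBBBBBBBBBBBBBB............BBBBBB...BBBB..']
```

Request:
carry_out --increments '[[[0,0,0],[-0.15,0.3,2.4],6.0],[[0,0,0],[0,0,3.0],6.0],[[0,0,0],[0,0,3.0],6.0],[[0,0,0],[0,0,1.2],6.0],[[0,0,0],[0,0,0],6.0]]'

```text
clock: 15.1
tcp_pos: [0.5209, -0.1358, 0.0336]
eef_rot: [2.424, -1.996, -0.009]
force: [-0.1, 1.1, 0.0]
opening: 0.06
```

Request:
carry_out --increments '[[[0,0,0],[0,0,0],6.0],[[0,0,0],[0,0,0],3.0],[[0,0,0],[0,0,0],3.0],[[0,0,0],[0,0,0],3.0],[[0,0,0],[0,0,0],3.0]]'

```text
clock: 15.52
tcp_pos: [0.5232, -0.1381, 0.0381]
eef_rot: [-2.422, 1.999, -0.004]
force: [2.3, 2.9, 6.5]
opening: 0.0395
```

Run:
```python
from h import *
g=np.array([.5833,-.0365,.1911])
P=pose2(g,[[.066,-0.09,0]])[0];go(P[0],P[1],.038,g[2])
```

```text
t 15.52 tcp [ 0.5232 -0.1381  0.0381] shift cm [  0.16 -14.43   0.05] turn [-0.003 -0.001 -0.   ] F [2.3 2.9 6.5] open 0.0395
```

Request:
carry_out --increments '[[[0,0,0],[0.05,-1.1,0],3.0],[[0,0,0],[0.05,-1.1,0],3.0],[[0,0,0],[0,-1.1,0],3.0],[[0,0,0],[0,-1.1,0],3.0],[[0,0,0],[0,-1.1,0],3.0]]'

```text
clock: 15.93
tcp_pos: [0.576, -0.1292, 0.0381]
eef_rot: [2.422, -1.999, -0.0]
force: [-5.3, -1.6, 9.2]
opening: 0.0394
```

Request:
carry_out --increments '[[[0,0,0],[0,-0.7,0],3.0],[[0,0,0],[0,-0.7,0],3.0],[[0,0,0],[0,-0.7,0],3.0],[[0,0,0],[0,-0.7,0],3.0],[[0,0,0],[0,0,0],3.0]]'

```text
clock: 16.35
tcp_pos: [0.6048, -0.1236, 0.0381]
eef_rot: [-2.423, 1.999, -0.003]
force: [-0.2, 0.9, 5.5]
opening: 0.0398
```

Request:
carry_out --increments '[[[0,0,0],[0,-0.7,0],3.0],[[0,0,0],[0,-0.7,0],3.0],[[0,0,0],[0,-0.7,0],3.0],[[0,0,0],[0,-0.7,0],3.0],[[0,0,0],[0,-0.7,0],3.0]]'

```text
clock: 16.77
tcp_pos: [0.6376, -0.1172, 0.0381]
eef_rot: [2.422, -1.999, -0.001]
force: [-4.8, -0.0, 7.6]
opening: 0.0396
```

Request:
carry_out --increments '[[[0,0,0],[0,-0.45,0],3.0],[[0,0,0],[0,-0.45,0],3.0],[[0,0,0],[0,-0.45,0],3.0],[[0,0,0],[0,-0.45,0],3.0],[[0,0,0],[0,-0.4,0],3.0]]'

```text
clock: 17.18
tcp_pos: [0.6592, -0.113, 0.0381]
eef_rot: [2.422, -1.999, -0.0]
force: [-5.6, -0.5, 7.9]
opening: 0.0398
```

Request:
carry_out --increments '[[[0,0,0],[0,-0.3,0],3.0],[[0,0,0],[0,-0.2,0],3.0],[[0,0,0],[0,-0.2,0],3.0],[[0,0,0],[0,0,0],3.0]]'

```text
clock: 17.52
tcp_pos: [0.6657, -0.1118, 0.0381]
eef_rot: [2.422, -1.999, -0.001]
force: [-6.9, -1.5, 9.7]
opening: 0.0394
```

Request:
carry_out --increments '[[[0,0,0],[0,-0.2,0],3.0],[[0,0,0],[0,-0.2,0],3.0],[[0,0,0],[0,-0.2,0],3.0],[[0,0,0],[0,0,0],3.0]]'

```text
clock: 17.85
tcp_pos: [0.6674, -0.1114, 0.0374]
eef_rot: [2.417, -1.994, -0.013]
force: [-21.6, -4.3, 14.9]
opening: 0.04
```

Stopped firmly at TCP x_g≈68 mm. I relieve the push, release, rise and back off for a last look.

Request:
carry_out --increments '[[[0,0,0],[0,0.5,0],3.0],[[0,0,0],[0,0,0],6.0],[[0,0,0],[0,0,0],6.0],[[0,0,0],[0,0,0],6.0],[[0,0,0],[0,0,-3.0],6.0]]'

```text
clock: 18.27
tcp_pos: [0.6642, -0.11, 0.0607]
eef_rot: [2.419, -1.997, -0.016]
force: [-1.4, 1.5, -1.6]
opening: 0.0599
```

Request:
carry_out --increments '[[[0,0,0],[0,0,-4.0],6.0],[[0,0,0],[0,0,-4.0],6.0],[[0,0,0],[-2,2.0,-4.0],6.0],[[0,0,0],[-3,2.0,-4.0],6.0],[[0,0,0],[-3,2.0,-4],6.0]]'

```text
clock: 18.68
tcp_pos: [0.6078, -0.0575, 0.244]
eef_rot: [-2.422, 2.001, -0.001]
force: [0.8, 0.3, 0.2]
opening: 0.0599
```

Request:
carry_out --increments '[[[0,0,0],[0,0,0],6.0],[[0,0,0],[0,0,0],6.0],[[0,0,0],[0,0,0],6.0]]'

```text
clock: 18.93
tcp_pos: [0.6085, -0.0578, 0.2422]
eef_rot: [2.423, -1.999, 0.0]
force: [-0.0, 0.3, 0.1]
opening: 0.0599
```

Run:
```python
from h import *
go(.54,-.04,.3,.191);d=wrist("w10")
g=np.array([.5833,-.0365,.1911])
print("expected home mouth top / rear top:",proj(d,pose2(g,[[.12,.09,.048],[.12,-.09,.048],[.02,.09,.048],[.02,-.09,.048],[.12,0,.058]])).round(1).tolist())
from rig import cams
b=cams.camera("side")["image"][:,:,::-1][120:300,150:320]
a=cv2.imread("pics/w10.png");b=np.clip(cv2.resize(b,(363,384),interpolation=3)*1.3,0,255).astype(np.uint8)
o=np.hstack([a[:,60:490],b]);cv2.imwrite("pics/fin.png",o);print(o.shape)
```

```text
t 18.93 tcp [ 0.6085 -0.0578  0.2422] shift cm [-3.05  6.39 -5.78] turn [ 0. -0.  0.] F [-0.   0.3  0.1] open 0.0599
expected home mouth top / rear top: [[152.4, 83.6], [316.2, 83.3], [161.2, 172.7], [311.6, 172.5], [233.5, 82.5]]
(384, 793, 3)
```

View pics/fin.png

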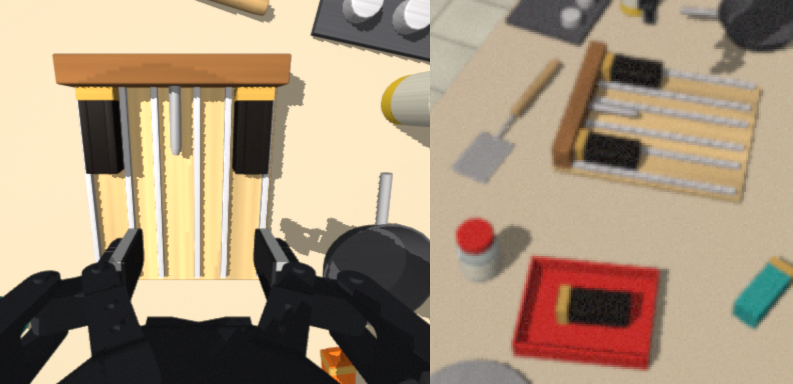

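Both grips are against the block: rear edges at v≈174 against 172.6 expected when home, so within about 2 mm. The mid pin is bare, the bad grip is flat in the tray, and the arm is clear of everything. I hand in.

```bash
python3 -c "
from rig import arm
print(arm.close_job())"
```

```text
the job is handed in; nothing more can be done
None
```

I tested all three grips and handed the job in at about 19 s of the 64 s allowed; no verdict is reported.

- **Mid lane (bad):** it stopped part-way, with roughly 45 mm of pin inside it at about 30 N. I let it stand, drew it off and laid it flat in the middle of the red tray.
- **Left and right lanes (fit):** both went fully home against the block. The wrist force on pushing never read above about 30 N.

**Last checks:** the final pictures show both home grips' rear edges within about 2 mm of where they should be, inside the 5 mm limit. The mid pin is bare, the bad grip is flat in the tray, and the arm was raised and touching nothing. I did not measure the bystanders. The arm never came near them, and the ones in the last view look undisturbed.

**Disagreements met on the way:**
- My first tray estimate was about 11 mm off, and I corrected it from the wrist camera before lowering the grip.
- The first grasp on the mid grip was too shallow, so I redid it.

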